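# Present the cup at the front of the turntable and hold it there

## Robot

A 6-joint arm with a two-finger parallel gripper is mounted at the origin on the work surface. World frame = base frame: x ahead of the robot, y to its left, z up, the work surface at z = 0. Lengths are in m, angles in rad, forces in N, time in s.
With the tool pointing down it reaches from about 0.325 to 0.775 m from the base axis. Payload 5.5 kg.
Tool frame: the origin (TCP) lies on the centre line of the jaws, within the pads' length; the fingertips stand 22 mm ahead of it and the grasp point (between the pads) lies 3 mm ahead of it; z points along the fingers, x is the direction in which the jaws open and shut, and the axes are right-handed (so a half turn about z gives the same grasp; the last joint's range is limited). The gripper opens to 85 mm and grips with 20 to 120 N. Pads are 22 mm wide; open, the fingers measure 114 mm over their backs; the gripper's body (76 mm by 85 mm) begins 54 mm behind the grasp point. The pads swing forward as they close: fully open they stand 13 mm farther back than shut.
Start: joints at [1.236, 0.091, 1.231, -0, 1.82, -0.057], TCP at [0.165, 0.577, 0.253] pointing down, gripper open.
Joint ranges: [-2.87, 2.87], [-0.86, 2.18], [0.17, 2.46], [-1.51, 4.65], [0.06, 2.69], [-2.65, 2.65]. Speed limits (rad/s): [2.57, 2.57, 3.01, 3.14, 3.14, 3.14].

## Interface

Orientations are given as [roll, pitch, yaw] about the fixed x, y, z axes, in that order (R = Rz(yaw) Ry(pitch) Rx(roll)).
In Python, from workcell import get_obs, viewer, job gives the robot as it stands.
- The arm moves only by the tool move_arm, never from a script. Its argument "plan" is a list that holds one entry, the list of rows, each a list of 5 numbers: the shift along the tool's x, y, z in m, then the turn about the tool's z in degrees, then the opening, from -1 (shut) to 1 (fully open), so that 0 is half open. In form: [[[dx, dy, dz, spin, gripper], ...]]. A call has exactly 8 rows; each row is the pose to reach, as a shift and turn from the pose commanded when the call began, along the tool's axes at that moment; what a row does not reach only later rows make up. A row lasts 1/12 s, in which the tool goes at most 41.7 mm and 7.16 degrees, less where a joint would pass 70% of its speed; a pose out of reach is approached as far as the arm can. A call with a gripper value outside its range is refused whole. The fingers move at their own pace and stop on an object; "grip_force" is the grip in N (left out, the last holds). Time passes only in rows, so rows that repeat a pose let the fingers close, or fill a call up. It gives the time, the measured TCP pose, the force and the opening at its end, in the units of the state.
- get_obs(): the state, without advancing time (a new reading comes with each control period).
- viewer.snapshot(name): name is "scene" or "top"; returns a dict with "image" (420x560x3 uint8, red, green, blue), "depth" (420x560 float32, m along the optical axis (not along the pixel's ray), 0 where there is no reading), "mtx" (3x3 intrinsics, pixels), "k1" (the pictures are not rectified: a ray, as slopes to the right and down, at radius r is drawn at 1 + k1 r^2 times it, then the intrinsics apply), "R" (3x3) and "t" (3): a world point X has camera coordinates R X + t. Camera axes: x right, y down, z forward; pixel columns grow to the right and rows downward; lengths in m; the calibration is good to about 2 mm. A picture is of the moment at which its call begins.
- job.close_job(): hands the job in, once; it reports no verdict.
Trained networks look in the newest picture that a camera, given by its name, has taken for a name from the list of things; names that differ only in an ending like _2 or _b are one class to them, and where a whole thing is asked for, a point or a joint stands for the part that bears it (a point fixed in the world has none). Each returns a list of dicts, best first, with "score" (0 to 1); they miss things now and then, are a little off and sometimes report something else, mostly with a low value. They report only what shows in the picture. A call takes as long as a camera call. They do not tell look-alikes from the thing itself.
- viewer.cut_out(camera, thing): "mask" (420x560 bool, what is visible of it) and "point" ([column, row] in pixels, amid what is visible of it).
- viewer.place_of(camera, thing): "point" ([column, row] in pixels: a listed point, or the origin of a listed thing).
The state is a dict: "clock": time; "joint_positions": joint angles; "qd": joint speeds; "effort": joint torques, N m; "position": TCP position; "tcp_rot": TCP orientation; "wrist_force": force on the tool from outside, world axes, zero at the start; "moment": the same for the moment, N m; "grip_width": opening from 0.0 (shut) to 1.0 (fully open).
Only numpy, scipy, OpenCV 4.12 (cv2) and the standard library are available. Lean on these libraries where they do the work, as an engineer would, in place of code of your own. Each camera call takes 0.05 s, during which the arm holds its last target.

## Task

First twist the cup where it stands on the turntable so that its handle points straight outward, away from the turntable's centre. Then turn the turntable by one of its upright finger knobs until the cup stands at the fixed pointer on the stand, still upright in its own place with its handle toward the pointer, and finish holding the turntable still with that knob gripped between the fingers: do not let go. Let everything else riding on the turntable stay in its place and upright, and leave the churner and the whistle on the counter alone.

Things in the scene. Friction and masses are not known exactly. Their poses are not given: they have to be found in the camera images.
- hub (a point): Point on the turntable's axis at the height of the plate's top face, 30 mm above the counter. Belongs to the fixed stand and does not turn: its -x axis points level from the axis to the pointer (the front), z up.
- mark (a point): Top of the fixed pointer: a small white upright diamond-shaped post, 26 mm high and 31 mm across its corners, at the end of a flat tongue of the stand, 166 mm from the axis, just outside the plate's edge.
- turntable: Grey plastic plate, 290 mm diameter, top face 30 mm above the counter; origin on its axis at counter height, z up. Turns either way about z (friction 0.12 N m, no spring) and stays where left. Centre boss 32 mm wide, 10 mm high. Three places with thin white moulded rings (88 mm diameter), 85 mm from the axis, at 180 (the cup), +60 and -60 degrees from its +x.
- knob_a: Upright white cylindrical finger knob on the plate, 16 mm diameter, 45 mm high, origin at its foot on the plate's top face, 122 mm from the turntable's axis, at +120 degrees from the turntable's +x, midway between two places. It spins freely on its own upright pin, so a gripped knob lets the plate turn without turning the gripper.
- knob_b: Second identical finger knob, at -120 degrees from the turntable's +x.
- knob_c: Third identical finger knob, at 0 degrees, opposite the cup's place.
- knob_a_mid (a point): Centre of the first knob, half-way up (22.5 mm above the plate, 52.5 mm above the counter).
- knob_b_mid (a point): Centre of the second knob, half-way up.
- knob_c_mid (a point): Centre of the third knob, half-way up.
- cup_mid (a point): Centre of the white ceramic cup, half-way up, on its axis. Loose upright open cup 65 mm high, 60 mm outer diameter, straight-sided, wall 4 mm, about 0.18 kg. Its loop handle points along +y and reaches 66 mm from the axis. z up. It stands on the plate, so this point is 62.5 mm above the counter.
- cup_seat (a point): Centre of the cup's place on the plate's top face (turns with the turntable), 85 mm from the axis.
- bowl: Small loose steel bowl, 92 mm rim diameter, 40 mm high, origin under its centre, in another place of the turntable. Bystander.
- gasket: Grey rubber gasket ring, 50 mm outer diameter, 6 mm high, lying in the bowl; origin at the centre of its underside. Bystander.
- container: Loose blue plastic box with a closed lid, 67 x 61 mm, 64 mm high, origin under its centre, in the remaining place of the turntable. Bystander.
- churner: Wooden churner lying on the counter beside the turntable: 245 mm stick, 16 mm thick, along its x, with a cross-shaped head 42 mm high at +x. Origin on the counter near the stick's middle. Bystander.
- whistle: Small steel pressure-cooker whistle standing on the counter near the churner, 28 mm diameter, 46 mm high, origin under its centre. Bystander.
Not all that is in view belongs to the job. What is meant by the part that bears cup_mid is not red, and is the larger of those in its own colour.

How it is judged:
By the outcome, as a careful person would: the job done as asked, in the order asked, and still so for the second after the job is handed in, while the arm keeps its last pose, push and grip.
It also fails if it takes over 67 s, if anything falls off the work surface, if the arm or the gripper's body presses on something with over 40 N, if the wrist force passes 120 N, or if a joint passes its speed limit or range.

## Working session

There is one attempt and no reset: what is moved stays moved. The work goes in short steps, Python scripts to look and compute and a tool call to move; the robot and the scene stay as the last step left them, time stands still between calls to the robot, and variables do not carry over. Pictures are saved under pics/ and viewed, and the job is handed in when it is done.

Besides the shell and the picture viewer there is one more tool, called after "Call:" as name(argument=value, ...) on one line, values as JSON. move_arm: Moves the arm, as the interface text tells. Its arguments: {"type":"object","properties":{"plan":{"type":"array","items":{"type":"array","items":{"type":"array","items":{"type":"number"}}}},"grip_force":{"type":"number"}},"required":["plan"]}

```bash
mkdir -p pics; ls
cat > h.py <<'E'
import numpy as np, cv2
from workcell import get_obs, viewer, job
def snap(n,f=None):
    s=viewer.snapshot(n)
    if f: cv2.imwrite('pics/'+f,s['image'][:,:,::-1])
    return s
def ray(s,p):
    K=s['mtx']; d=np.array([(p[0]-K[0,2])/K[0,0],(p[1]-K[1,2])/K[1,1]])
    u=d.copy()
    for _ in range(20): u=d/(1+s['k1']*(u@u))
    return np.array([u[0],u[1],1.])
def atz(s,p,z):
    r=s['R'].T@ray(s,p); c=-s['R'].T@s['t']; return c+r*(z-c[2])/r[2]
def atd(s,p):
    d=s['depth'][int(round(p[1])),int(round(p[0]))]; return s['R'].T@(ray(s,p)*d-s['t'])
def proj(s,X):
    c=s['R']@np.asarray(X)+s['t']; u=c[:2]/c[2]; u=u*(1+s['k1']*(u@u)); K=s['mtx']; return np.array([K[0,0]*u[0]+K[0,2],K[1,1]*u[1]+K[1,2]])
E
python3 - <<'E'
from h import *
o=get_obs(); print({k:np.round(v,3) for k,v in o.items()})
Z=dict(hub=.03,mark=None,turntable=0,knob_a=.03,knob_a_mid=.0525,knob_b_mid=.0525,knob_c_mid=.0525,cup_mid=.0625,cup_seat=.03,bowl=.03,container=.03,churner=0,whistle=0)
for c in ['top','scene']:
    s=snap(c,c+'0.png')
    print(c, (-s['R'].T@s['t']).round(3), s['mtx'].round(1).tolist(), s['k1'])
    for n,z in Z.items():
        if z is None: z=.056
        for r in viewer.place_of(c,n):
            print(c,n,round(r['score'],2),np.round(r['point'],1),atz(s,r['point'],z).round(3))
E
```

```text
pics
{'clock': np.float64(0.0), 'joint_positions': array([ 1.236,  0.092,  1.232,  0.   ,  1.82 , -0.057]), 'qd': array([-0.001,  0.   ,  0.001,  0.   , -0.001,  0.   ]), 'effort': array([ 3.0000e-03, -4.5873e+01, -4.1804e+01,  0.0000e+00,  1.1000e-02,
        0.0000e+00]), 'position': array([0.164, 0.577, 0.252]), 'tcp_rot': array([-3.141e+00,  2.000e-03,  1.293e+00]), 'wrist_force': array([-0.029, -0.379, -0.229]), 'moment': array([-0.019,  0.02 ,  0.008]), 'grip_width': np.float64(1.003)}
top [ 0.396 -0.055  0.927] [[413.2, 0.0, 280.0], [0.0, 413.2, 206.9], [0.0, 0.0, 1.0]] 0.015836763353727454
top mark 0.59 [271.2 282.4] [ 0.39  -0.057  0.056]
top turntable 0.62 [265.8 210.2] [ 0.552 -0.048  0.   ]
top knob_a 0.64 [371.1 224.2] [ 0.511 -0.279  0.03 ]
top knob_a 0.6 [323.3 214. ] [ 0.536 -0.175  0.03 ]
top knob_a 0.5 [229.6 257. ] [0.446 0.031 0.03 ]
top knob_a 0.47 [244.  158.9] [ 0.664 -0.002  0.03 ]
top knob_a_mid 0.53 [248.4 157.3] [ 0.661 -0.013  0.052]
top knob_b_mid 0.41 [230.6 256.6] [0.446 0.027 0.052]
top knob_c_mid 0.51 [326.6 213.7] [ 0.533 -0.179  0.052]
top cup_mid 0
[... 861 characters left out ...]
96.3 250.9] [ 0.665 -0.007  0.03 ]
scene knob_a_mid 0.59 [297.3 239.4] [ 0.655 -0.004  0.052]
scene knob_b_mid 0.66 [295.1 185.5] [0.454 0.023 0.052]
scene knob_c_mid 0.71 [212.4 212. ] [ 0.535 -0.178  0.052]
scene cup_mid 0.98 [375.7 198.9] [0.548 0.195 0.062]
scene cup_mid 0.66 [304.  204.9] [0.549 0.029 0.062]
scene cup_mid 0.63 [430.  230.8] [0.676 0.277 0.062]
scene cup_seat 0.68 [302.3 216.7] [0.55  0.025 0.03 ]
scene cup_seat 0.16 [164.3 230. ] [ 0.558 -0.288  0.03 ]
scene bowl 0.77 [245.5 240.9] [ 0.619 -0.111  0.03 ]
scene container 0.7 [252.3 196.6] [ 0.454 -0.081  0.03 ]
scene churner 0.89 [104.6 223.6] [ 0.476 -0.438  0.   ]
scene whistle 0.68 [162.7 231.7] [ 0.525 -0.297  0.   ]
```

View pics/top0.png

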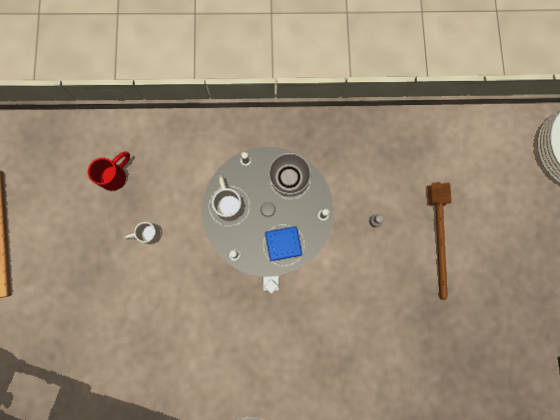

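View pics/scene0.png

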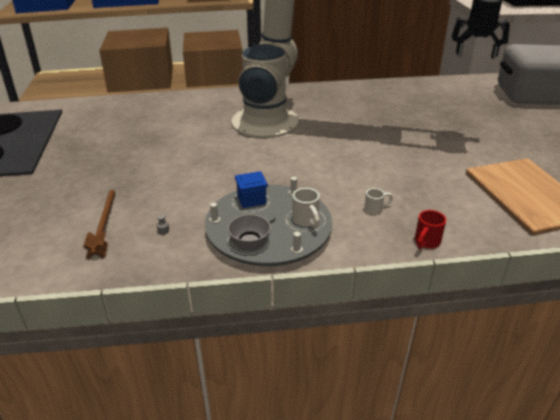

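The top view shows the larger white cup at (228,205), standing on the plate with its handle toward (222,183). The red cup at (109,173) and the small white cup at (147,233) are decoys. The pointer is at (271,284). Next I measure the layout precisely.

```bash
cat > meas.py <<'E'
from h import *
from scipy.optimize import least_squares
def cloud(s):
    v,u=np.mgrid[0:420,0:560]; K=s['mtx']
    d=np.stack([(u-K[0,2])/K[0,0],(v-K[1,2])/K[1,1]],-1); q=d.copy()
    for _ in range(20): q=d/(1+s['k1']*(q**2).sum(-1,keepdims=True))
    P=np.concatenate([q,np.ones(q.shape[:2]+(1,))],-1)*s['depth'][...,None]
    W=(P-s['t'])@s['R']; W[s['depth']==0]=np.nan; return W
def circ(P,r=None):
    f=(lambda x:np.hypot(P[:,0]-x[0],P[:,1]-x[1])-(r if r else x[2]))
    x0=[*P[:,:2].mean(0)]+([] if r else [.03]); return least_squares(f,x0,loss='soft_l1',f_scale=.002).x
E
python3 - <<'E'
from meas import *
s=snap('top'); W=cloud(s); z=W[...,2]
H=np.array([.552,-.055])
# plate edge
pl=(abs(z-.03)<.004)&(np.hypot(W[...,0]-H[0],W[...,1]-H[1])<.17)
m=pl.astype(np.uint8); c=max(cv2.findContours(m,cv2.RETR_EXTERNAL,cv2.CHAIN_APPROX_NONE)[0],key=cv2.contourArea)[:,0]
E=np.array([atz(s,p,.03) for p in c]); print('plate',circ(E), circ(E,.145),np.nanmedian(z[pl]))
n=(np.hypot(W[...,0]-.552,W[...,1]-.03)<.085)
for lo,hi in [(.04,.06),(.06,.08),(.08,.09),(.09,.10)]:
    k=n&(z>lo)&(z<hi); print(lo,k.sum(), W[k].mean(0).round(4) if k.sum() else '')
k=n&(z>.088)&(z<.105); print('rim',circ(W[k]),circ(W[k],.028))
for r in viewer.cut_out('top','cup_mid')[:1]:
    M=r['mask']; print(r['score'],r['point'],M.sum())
    vv,uu=np.where(M); P=W[M]; cc=circ(W[k],.028)[:2]
    d=np.hypot(P[:,0]-cc[0],P[:,1]-cc[1])
    h=(d>.036)&(P[:,2]>.04); print('handle pts',h.sum(),P[h].round(3)[:40].tolist()); v=P[h,:2]-cc; print('angle',np.degrees(np.arctan2(v[:,1].mean(),v[:,0].mean())))
k=(np.hypot(W[...,0]-.387,W[...,1]+.058)<.03)
print('mark z',np.percentile(z[k],[50,90,97,100])); kk=k&(z>.02); print(W[kk].mean(0),kk.sum())
for p in [(.661,-.01),(.446,.027),(.534,-.178)]:
    k=(np.hypot(W[...,0]-p[0],W[...,1]-p[1])<.03)&(z>.065)&(z<.08); print('knob',W[k].mean(0).round(4),k.sum(), ((W[k].min(0)+W[k].max(0))/2).round(4))
s['image']; im=s['image'][140:300,190:340,::-1]; cv2.imwrite('pics/crop1.png',cv2.resize(im,None,fx=4,fy=3.75,interpolation=cv2.INTER_CUBIC))
E
```

```text
plate [ 0.54779212 -0.05061692  0.14275189] [ 0.54748999 -0.05043084] 0.029595932024392847
0.04 124 [0.557  0.0155 0.0486]
0.06 110 [0.5609 0.0343 0.0703]
0.08 108 [0.5785 0.0381 0.0851]
0.09 182 [0.5547 0.0326 0.094 ]
rim [0.55485133 0.03239316 0.02783938] [0.55485234 0.03239478]
0.97 [111.2, 169.3] 1085
handle pts 486 [[0.678, 0.26, 0.051], [0.679, 0.259, 0.048], [0.679, 0.257, 0.046], [0.68, 0.256, 0.043], [0.675, 0.263, 0.053], [0.674, 0.26, 0.055], [0.675, 0.259, 0.053], [0.675, 0.257, 0.051], [0.677, 0.258, 0.045], [0.676, 0.255, 0.047], [0.678, 0.254, 0.043], [0.671, 0.266, 0.057], [0.672, 0.264, 0.055], [0.673, 0.263, 0.052], [0.672, 0.26, 0.056], [0.673, 0.26, 0.05], [0.673, 0.257, 0.051], [0.674, 0.256, 0.048], [0.675, 0.256, 0.043], [0.676, 0.255, 0.04], [0.67, 0.271, 0.055], [0.669, 0.268, 0.056], [0.669, 0.266, 0.057], [0.669, 0.264, 0.056], [0.67, 0.263, 0.053], [0.671, 0.261, 0.051], [0.671, 0.259, 0.052], [0.671, 0.258, 0.05], [0.673, 0.258, 0.044], [0.674, 0.257, 0.04], [0.667, 0.272, 0.057], [0.667, 0.27, 0.057], [0.667, 0.268, 0.056], [0.667, 0.265, 0.058], [0.668, 0.265, 0.054], [0.668, 0.263, 0.052], [0.669, 0.262, 0.05], [0.669, 0.26, 0.049], [0.664, 0.3, 0.062], [0.663, 0.296, 0.065]]
angle 72.32762282213258
mark z [0.00568666 0.0288015  0.0305376  0.03330418]
[ 0.39557239 -0.0563813   0.0272669 ] 193
knob [ 0.6597 -0.0043  0.0733] 45 [ 0.6603 -0.0045  0.0712]
knob [0.4516 0.0214 0.0738] 47 [0.451  0.0211 0.0719]
knob [ 0.5338 -0.1719  0.0736] 45 [ 0.5343 -0.1723  0.073 ]
```

View pics/crop1.png

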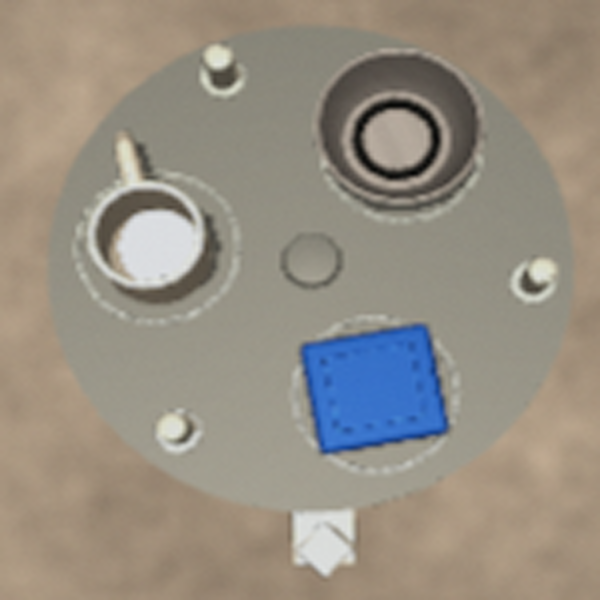

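Run:
```python
from meas import *
H=np.array([.5484,-.0516])
s=snap('top'); W=cloud(s); z=W[...,2]
for zz in (.026,.03,.033): 
    p=atz(s,(271.25,286.1),zz); v=p[:2]-H; print('mark',p.round(4),np.hypot(*v),np.degrees(np.arctan2(v[1],v[0])))
for f in [s]:
    cc=np.array([.5549,.0324])
    d=np.hypot(W[...,0]-cc[0],W[...,1]-cc[1]); h=(d>.036)&(d<.075)&(z>.042)
    P=W[h]; v=P[:,:2]-cc; print(h.sum(),d[h].max(),P[:,2].max(),np.degrees(np.arctan2(v[:,1].mean(),v[:,0].mean()))); 
    a=np.degrees(np.arctan2(v[:,1],v[:,0])); print(np.c_[P,a].round(3)[::3])
# rim from image: outer contour via mask
for r in viewer.cut_out('top','cup_mid'):
    M=r['mask']
    if M[205,226] or M[190,224] or M[212,235]:
        k=M&(z>.09); print('mask',r['score'],M.sum(),circ(W[k]));
s2=snap('scene'); W2=cloud(s2); z2=W2[...,2]
k=(np.hypot(W2[...,0]-cc[0],W2[...,1]-cc[1])<.045)&(z2>.09)&(z2<.1); print('scene rim',circ(W2[k]),k.sum())
d=np.hypot(W2[...,0]-cc[0],W2[...,1]-cc[1]); h=(d>.036)&(d<.075)&(z2>.042); v=W2[h][:,:2]-cc; print('scene handle',h.sum(),np.degrees(np.arctan2(v[:,1].mean(),v[:,0].mean())),d[h].max(),z2[h].min(),z2[h].max())
for p in [(.661,-.01),(.446,.027),(.534,-.178)]:
    k=(np.hypot(W2[...,0]-p[0],W2[...,1]-p[1])<.03)&(z2>.065)&(z2<.08); print('knob',W2[k].mean(0).round(4),k.sum())
```

```text
mark [ 0.3824 -0.0575  0.026 ] 0.16606769872670005 -177.96536888146284
mark [ 0.3825 -0.0575  0.03  ] 0.16600722177021007 -177.9682278272133
mark [ 0.3825 -0.0575  0.033 ] 0.1659618643242612 -177.9703734038948
63 0.06354924616575726 0.09127525538036549 12.927276500858111
[[ 0.616  0.049  0.075 14.704]
 [ 0.615  0.051  0.074 17.132]
 [ 0.613  0.044  0.081 11.014]
 [ 0.61   0.048  0.082 15.445]
 [ 0.61   0.041  0.083  9.198]
 [ 0.608  0.045  0.083 13.858]
 [ 0.615  0.042  0.056  9.381]
 [ 0.605  0.045  0.085 14.312]
 [ 0.612  0.042  0.058  9.574]
 [ 0.603  0.043  0.085 12.603]
 [ 0.601  0.047  0.085 17.961]
 [ 0.6    0.041  0.087 10.505]
 [ 0.598  0.047  0.087 18.674]
 [ 0.598  0.041  0.087 11.064]
 [ 0.597  0.048  0.083 19.732]
 [ 0.595  0.04   0.091 11.215]
 [ 0.594  0.045  0.086 17.871]
 [ 0.595  0.039  0.084  9.579]
 [ 0.592  0.043  0.088 15.798]
 [ 0.592  0.037  0.084  7.029]
 [ 0.589  0.043  0.089 16.674]]
mask 0.82 844 [0.55471705 0.03242465 0.02770791]
scene rim [0.55621462 0.03094212 0.02800504] 145
scene handle 114 10.36010585675687 0.06849810194640996 0.0446026957094582 0.08876426789835938
knob [ 0.6644 -0.0058  0.0716] 49
knob [0.4554 0.0202 0.071 ] 38
knob [ 0.5377 -0.1739  0.0716] 43
```

```bash
cat >> h.py <<'E'
def to(x,y,z,yawdeg):
    o=get_obs(); p=o['position']; a=o['tcp_rot'][2]
    d=np.array([x,y,z])-p; c,s_=np.cos(a),np.sin(a)
    sp=-((yawdeg-np.degrees(a)+180)%360-180)
    print('t',round(float(o['clock']),2),'pos',p.round(4),'rpy',np.degrees(o['tcp_rot']).round(2),'q',o['joint_positions'].round(2),'F',o['wrist_force'].round(1),'M',o['moment'].round(2),'grip',round(float(o['grip_width']),3))
    print('dx dy dz spin', (c*d[0]+s_*d[1]).round(4),(s_*d[0]-c*d[1]).round(4),(-d[2]).round(4),round(sp,2))
E
python3 -c "
from h import *
to(.555,.032,.25,-77)"
```

```text
t 1.65 pos [0.1645 0.577  0.2533] rpy [180.     0.    74.09] q [ 1.24  0.09  1.23 -0.    1.82 -0.06] F [ 0.2 -0.1 -0.1] M [ 0.03  0.03 -0.03] grip 1.0
dx dy dz spin -0.4171 0.5249 0.0033 151.09
```

Call:
move_arm(plan=[[[-0.02,0.026,0,7,1],[-0.042,0.052,0,14,1],[-0.063,0.079,0,21,1],[-0.084,0.105,0,28,1],[-0.105,0.131,0,35,1],[-0.125,0.157,0,42,1],[-0.146,0.184,0,49,1],[-0.167,0.21,0,56,1]]])

```text
clock: 2.32
position: [0.3214, 0.3574, 0.2535]
tcp_rot: [-3.141, -0.001, 0.31]
wrist_force: [1.3, 0.7, -0.5]
grip_width: 1.001
```

```bash
python3 -c "
from h import *
to(.555,.032,.25,-77)"
```

```text
t 2.32 pos [0.3214 0.3574 0.2535] rpy [-1.7999e+02 -4.0000e-02  1.7750e+01] q [ 0.77 -0.23  1.54 -0.    1.83  0.46] F [ 1.3  0.7 -0.5] M [-0.01 -0.02  0.02] grip 1.001
dx dy dz spin 0.1233 0.3811 0.0035 94.75
```

Call:
move_arm(plan=[[[0.012,0.036,0,7,1],[0.023,0.072,0,14,1],[0.035,0.108,0,21,1],[0.047,0.144,0,28,1],[0.058,0.18,0,35,1],[0.07,0.216,0,42,1],[0.082,0.252,0,49,1],[0.093,0.288,0,56,1]]])

```text
clock: 2.98
position: [0.4993, 0.1121, 0.2535]
tcp_rot: [-3.141, -0.0, -0.668]
wrist_force: [0.1, -0.7, -0.5]
grip_width: 1.0
```

```bash
python3 -c "
from h import *
to(.555,.032,.15,-77)"
```

```text
t 2.98 pos [0.4993 0.1121 0.2535] rpy [-1.7996e+02 -3.0000e-02 -3.8270e+01] q [ 0.15 -0.15  1.46  0.    1.82  0.82] F [ 0.1 -0.7 -0.5] M [ 0.03  0.03 -0.07] grip 1.0
dx dy dz spin 0.0933 0.0284 0.1035 38.73
```

Call:
move_arm(plan=[[[0.02,0.006,0.02,7,1],[0.04,0.012,0.04,14,1],[0.06,0.018,0.06,21,1],[0.08,0.024,0.08,28,1],[0.0933,0.0284,0.1,35,1],[0.0933,0.0284,0.1035,38.7,1],[0.0933,0.0284,0.1035,38.7,1],[0.0933,0.0284,0.1035,38.7,1]]])

```text
clock: 3.65
position: [0.5546, 0.0341, 0.1497]
tcp_rot: [3.141, 0.0, -1.335]
wrist_force: [-0.0, 0.4, 1.2]
grip_width: 0.998
```

```bash
python3 -c "
from h import *
to(.555,.032,.068,-77)
s=snap('top','t1.png'); s2=snap('scene','s1.png')
cv2.imwrite('pics/c2.png',np.hstack([cv2.resize(s['image'][120:300,170:350,::-1],None,fx=2.2,fy=2.2),cv2.resize(s2['image'][120:300,210:390,::-1],None,fx=2.2,fy=2.2)]))
"
```

```text
t 3.65 pos [0.5546 0.0341 0.1497] rpy [ 1.7997e+02  2.0000e-02 -7.6500e+01] q [ 0.   -0.02  1.53  0.    1.63  1.34] F [-0.   0.4  1.2] M [ 0.03 -0.02 -0.03] grip 0.998
dx dy dz spin 0.0022 0.0001 0.0817 0.5
```

View pics/c2.png

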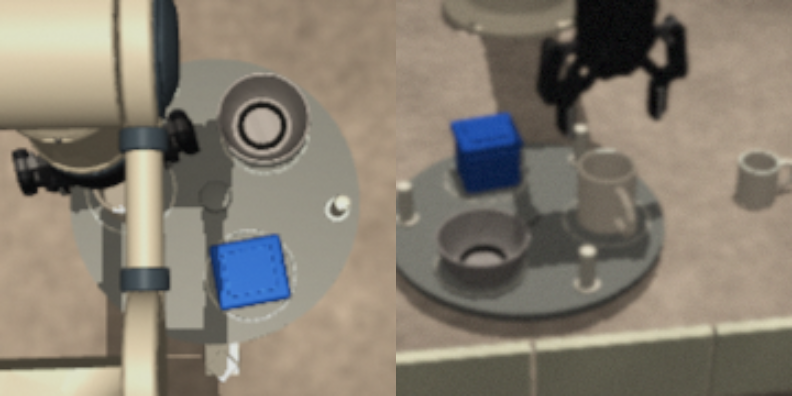

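Call:
move_arm(plan=[[[0.002,0,0.015,0.5,1],[0.002,0,0.03,0.5,1],[0.002,0,0.045,0.5,1],[0.002,0,0.06,0.5,1],[0.002,0,0.07,0.5,1],[0.002,0,0.078,0.5,1],[0.002,0,0.082,0.5,1],[0.002,0,0.082,0.5,1]]])

```text
clock: 4.42
position: [0.5549, 0.0324, 0.0674]
tcp_rot: [3.141, 0.0, -1.345]
wrist_force: [-0.3, -0.1, 0.6]
grip_width: 1.0
```

```bash
python3 -c "
from h import *
to(.5555,.032,.068,-77)
s=snap('top'); s2=snap('scene')
cv2.imwrite('pics/c3.png',np.hstack([cv2.resize(s['image'][120:300,170:350,::-1],None,fx=2.2,fy=2.2),cv2.resize(s2['image'][120:300,210:390,::-1],None,fx=2.2,fy=2.2)]))
"
```

```text
t 4.42 pos [0.5549 0.0324 0.0674] rpy [ 1.7996e+02  1.0000e-02 -7.7070e+01] q [-0.    0.02  1.64 -0.    1.49  1.34] F [-0.3 -0.1  0.6] M [-0.02 -0.02 -0.03] grip 1.0
dx dy dz spin 0.0006 -0.0005 -0.0006 -0.07
```

View pics/c3.png

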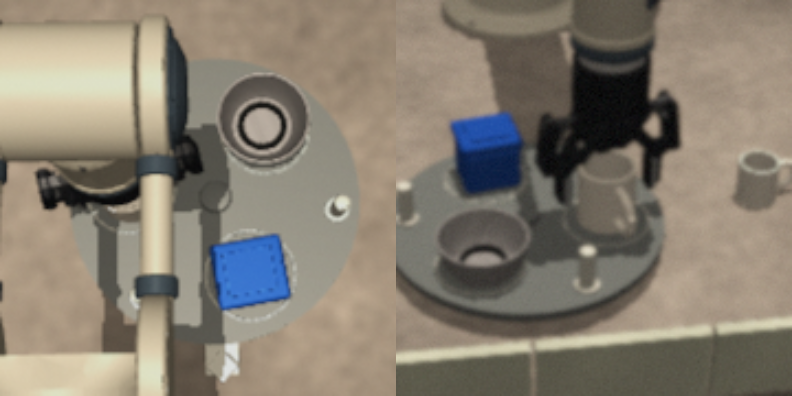

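Call:
move_arm(plan=[[[0,0,0,0,0.6],[0,0,0,0,0.5],[0,0,0,0,0.4],[0,0,0,0,0.3],[0,0,0,0,0.2],[0,0,0,0,0.2],[0,0,0,0,0.2],[0,0,0,0,0.2]]], grip_force=20)

```text
clock: 5.18
position: [0.5555, 0.0322, 0.0685]
tcp_rot: [-3.14, -0.0, -1.346]
wrist_force: [-0.2, -0.4, 4.8]
grip_width: 0.681
```

```bash
python3 -c "
from h import *
to(.5555,.032,.068,-77)
s=snap('top'); s2=snap('scene')
cv2.imwrite('pics/c4.png',np.hstack([cv2.resize(s['image'][120:300,170:350,::-1],None,fx=2.2,fy=2.2),cv2.resize(s2['image'][120:300,210:390,::-1],None,fx=2.2,fy=2.2)]))
"
```

```text
t 5.18 pos [0.5555 0.0322 0.0685] rpy [-1.7993e+02 -2.0000e-02 -7.7120e+01] q [-0.    0.02  1.64 -0.    1.49  1.34] F [-0.2 -0.4  4.8] M [-0.01  0.04 -0.  ] grip 0.681
dx dy dz spin 0.0002 0.0001 0.0005 -0.12
```

View pics/c4.png

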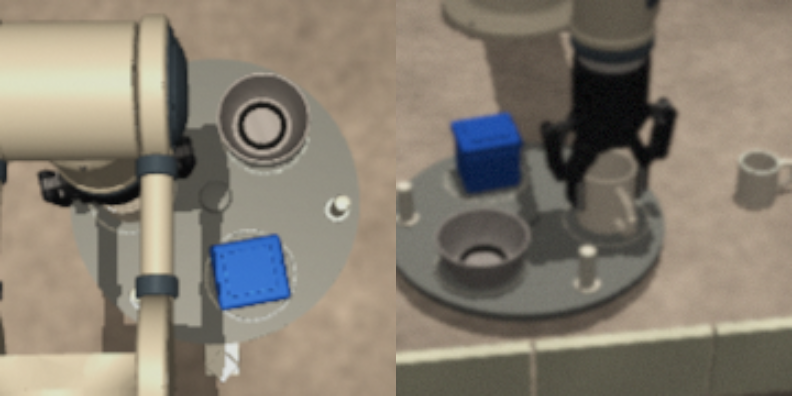

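Call:
move_arm(plan=[[[0,0,-0.0005,0,0.2],[0,0,-0.0005,-3,0.2],[0,0,-0.0005,-8,0.2],[0,0,-0.0005,-13,0.2],[0,0,-0.0005,-18,0.2],[0,0,-0.0005,-23,0.2],[0,0,-0.0005,-28,0.2],[0,0,-0.0005,-30,0.2]]])

```text
clock: 5.95
position: [0.5553, 0.0322, 0.0685]
tcp_rot: [-3.141, -0.0, -0.818]
wrist_force: [-0.3, -1.0, 3.2]
grip_width: 0.684
```

```bash
python3 -c "
from h import *
to(.5555,.032,.068,-6)
s=snap('top'); s2=snap('scene')
cv2.imwrite('pics/c5.png',np.hstack([cv2.resize(s['image'][120:300,170:350,::-1],None,fx=2.2,fy=2.2),cv2.resize(s2['image'][120:300,210:390,::-1],None,fx=2.2,fy=2.2)]))
"
```

```text
t 5.95 pos [0.5553 0.0322 0.0685] rpy [-1.7998e+02 -2.0000e-02 -4.6870e+01] q [-0.    0.02  1.64  0.    1.49  0.81] F [-0.3 -1.   3.2] M [ 0.07 -0.06 -0.1 ] grip 0.684
dx dy dz spin 0.0003 0.0 0.0005 -40.87
```

View pics/c5.png

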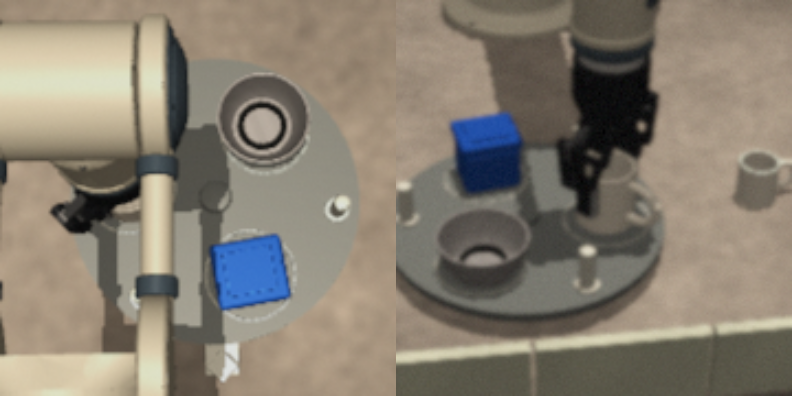

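Call:
move_arm(plan=[[[0,0,0,-5,0.2],[0,0,0,-11,0.2],[0,0,0,-17,0.2],[0,0,0,-23,0.2],[0,0,0,-29,0.2],[0,0,0,-35,0.2],[0,0,0,-39,0.2],[0,0,0,-40.8,0.2]]])

```text
clock: 6.72
position: [0.5553, 0.0324, 0.0685]
tcp_rot: [-3.141, -0.0, -0.108]
wrist_force: [0.1, 1.0, 4.0]
grip_width: 0.682
```

Run:
```python
from meas import *
to(.5555,.032,.068,-6)
s=snap('top'); s2=snap('scene')
cv2.imwrite('pics/c6.png',np.hstack([cv2.resize(s['image'][120:300,170:350,::-1],None,fx=2.2,fy=2.2),cv2.resize(s2['image'][120:300,210:390,::-1],None,fx=2.2,fy=2.2)]))
W2=cloud(s2); z2=W2[...,2]; cc=np.array([.5555,.032])
v=W2[...,:2]-cc; d=np.hypot(v[...,0],v[...,1]); a=np.degrees(np.arctan2(v[...,1],v[...,0]))
h=(d>.036)&(d<.075)&(z2>.042)&(z2<.092)&(a>30)&(a<140); print(h.sum(),a[h].mean(),np.percentile(a[h],[5,50,95]),np.c_[W2[h],a[h]].round(3)[::4])
```

```text
t 6.72 pos [0.5553 0.0324 0.0685] rpy [-1.7998e+02 -2.0000e-02 -6.1900e+00] q [-0.    0.02  1.64  0.    1.49  0.11] F [0.1 1.  4. ] M [ 0.08  0.07 -0.02] grip 0.682
dx dy dz spin 0.0003 0.0003 0.0005 -0.19
115 80.12052649153641 [74.84611765 79.9188763  85.23116361] [[5.6100e-01 6.8000e-02 8.9000e-02 8.1761e+01]
 [5.6600e-01 7.0000e-02 9.0000e-02 7.4064e+01]
 [5.6100e-01 8.0000e-02 8.5000e-02 8.3441e+01]
 [5.6300e-01 7.3000e-02 8.5000e-02 7.9240e+01]
 [5.6500e-01 8.1000e-02 8.5000e-02 7.8561e+01]
 [5.6700e-01 7.2000e-02 8.5000e-02 7.3404e+01]
 [5.6500e-01 8.1000e-02 8.2000e-02 7.9291e+01]
 [5.6300e-01 7.1000e-02 8.0000e-02 7.8469e+01]
 [5.6600e-01 7.9000e-02 8.0000e-02 7.7675e+01]
 [5.6200e-01 8.9000e-02 7.7000e-02 8.3299e+01]
 [5.6500e-01 8.4000e-02 7.7000e-02 7.9766e+01]
 [5.6400e-01 8.2000e-02 7.3000e-02 8.0581e+01]
 [5.6300e-01 9.2000e-02 7.2000e-02 8.2771e+01]
 [5.6400e-01 9.2000e-02 7.0000e-02 8.2036e+01]
 [5.6600e-01 9.1000e-02 6.9000e-02 7.9503e+01]
 [5.6600e-01 9.1000e-02 6.6000e-02 8.0155e+01]
 [5.6300e-01 9.2000e-02 6.0000e-02 8.3280e+01]
 [5.6600e-01 8.9000e-02 6.0000e-02 7.9919e+01]
 [5.6100e-01 8.6000e-02 5.4000e-02 8.4130e+01]
 [5.5800e-01 7.8000e-02 5.0000e-02 8.6350e+01]
 [5.6600e-01 8.5000e-02 5.5000e-02 7.8936e+01]
 [5.6100e-01 7.0000e-02 5.0000e-02 8.1822e+01]
 [5.6400e-01 7.9000e-02 5.2000e-02 7.9217e+01]
 [5.6800e-01 8.7000e-02 5.4000e-02 7.7394e+01]
 [5.6400e-01 7.4000e-02 5.0000e-02 7.8074e+01]
 [5.6400e-01 8.4000e-02 4.8000e-02 8.0622e+01]
 [5.6400e-01 7.2000e-02 4.7000e-02 7.7683e+01]
 [5.6100e-01 8.2000e-02 4.4000e-02 8.3177e+01]
 [5.6200e-01 7.3000e-02 4.2000e-02 8.0449e+01]]
```

View pics/c6.png

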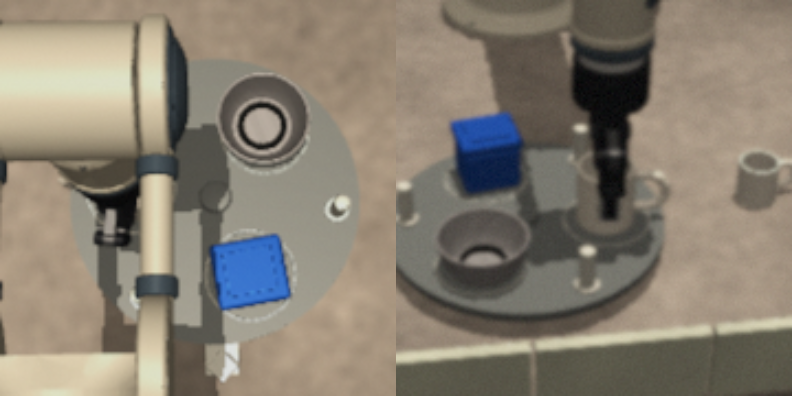

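Call:
move_arm(plan=[[[0,0,0,0,0.5],[0,0,0,0,0.7],[0,0,0,0,1],[0,0,0,0,1],[0,0,-0.005,0,1],[0,0,-0.02,0,1],[0,0,-0.04,0,1],[0,0,-0.06,0,1]]])

```text
clock: 7.48
position: [0.5546, 0.0322, 0.1286]
tcp_rot: [3.141, 0.002, -0.111]
wrist_force: [-0.1, -0.3, 0.7]
grip_width: 1.0
```

Run:
```python
from meas import *
to(.661,-.004,.19,-6)
```

```text
t 7.48 pos [0.5546 0.0322 0.1286] rpy [ 1.7999e+02  9.0000e-02 -6.3300e+00] q [-0.   -0.02  1.56 -0.    1.6   0.11] F [-0.1 -0.3  0.7] M [-0.03 -0.03 -0.01] grip 1.0
dx dy dz spin 0.1097 0.0243 -0.0614 -0.33
```

Call:
move_arm(plan=[[[0,0,-0.03,0,1],[0,0,-0.06,0,1],[0,-0.03,-0.08,0,1],[0,-0.07,-0.08,0,1],[0,-0.11,-0.08,0,1],[0,-0.15,-0.08,0,1],[0,-0.19,-0.08,0,1],[0,-0.22,-0.08,0,1]]])

```text
clock: 8.15
position: [0.579, 0.254, 0.2084]
tcp_rot: [-3.141, 0.0, -0.109]
wrist_force: [0.3, -0.4, 0.3]
grip_width: 0.997
```

```bash
cat > look.py <<'E'
from meas import *
import sys
to(.661,-.004,.19,-6)
s=snap('top'); s2=snap('scene')
cv2.imwrite('pics/'+sys.argv[1],np.hstack([cv2.resize(s['image'][130:310,170:350,::-1],None,fx=2.2,fy=2.2,interpolation=cv2.INTER_CUBIC),cv2.resize(s2['image'][120:300,210:390,::-1],None,fx=2.2,fy=2.2,interpolation=cv2.INTER_CUBIC)]))
g=np.array(eval(sys.argv[2])); H=np.array([.5484,-.0516])
for n,q in (('top',s),('scene',s2)):
    W=cloud(q); z=W[...,2]
    k=(np.hypot(W[...,0]-g[0],W[...,1]-g[1])<.045)&(z>.09)&(z<.1)
    if k.sum()<30: print(n,'no rim',k.sum()); continue
    cc=circ(W[k]); print(n,'rim',cc.round(4),k.sum()); cc=cc[:2]; v=cc-H; print('  rel hub',np.hypot(*v),np.degrees(np.arctan2(v[1],v[0])))
    v=W[...,:2]-cc; d=np.hypot(v[...,0],v[...,1]); h=(d>.038)&(d<.075)&(z>.042)&(z<.094); u=v[h].mean(0); print('  handle',h.sum(),np.degrees(np.arctan2(u[1],u[0])),d[h].max())
    kn=[]
    k=((z>.066)&(z<.08)&(abs(np.hypot(W[...,0]-H[0],W[...,1]-H[1])-.122)<.012)).astype(np.uint8)
    nn,_,st,_=cv2.connectedComponentsWithStats(k)
    L=_=None
    nn,L,st,ce=cv2.connectedComponentsWithStats(k)
    for i in range(1,nn):
        if st[i,4]>15:
            p=W[L==i].mean(0); print('  knob?',p.round(4),st[i,4],round(np.degrees(np.arctan2(p[1]-H[1],p[0]-H[0])),1))
E
python3 look.py c7.png '(.555,.032)'
```

```text
t 8.15 pos [0.579  0.254  0.2084] rpy [-179.95    0.     -6.25] q [0.36 0.17 1.22 0.   1.75 0.47] F [ 0.3 -0.4  0.3] M [ 0.01 -0.06  0.03] grip 0.997
dx dy dz spin 0.1096 0.2475 0.0184 -0.25
top rim [0.5557 0.0315 0.0277] 176
  rel hub 0.08344762644207691 84.98418308635036
  handle 83 85.73036794740506 0.06551638608855279
  knob? [ 0.66   -0.0042  0.0737] 43 23.0
  knob? [ 0.6489 -0.1185  0.0691] 91 -33.6
  knob? [ 0.5338 -0.1719  0.0736] 47 -96.9
  knob? [0.4515 0.0218 0.0734] 46 142.9
scene rim [0.5572 0.0303 0.0279] 162
  rel hub 0.08235291904014394 83.84841169856773
  handle 114 82.37017040516518 0.06206724834183719
  knob? [0.4551 0.02   0.0717] 34 142.5
  knob? [ 0.537  -0.1738  0.072 ] 38 -95.3
  knob? [ 0.6522 -0.116   0.0684] 78 -31.8
  knob? [ 0.6638 -0.0059  0.0723] 43 21.6
```

View pics/c7.png

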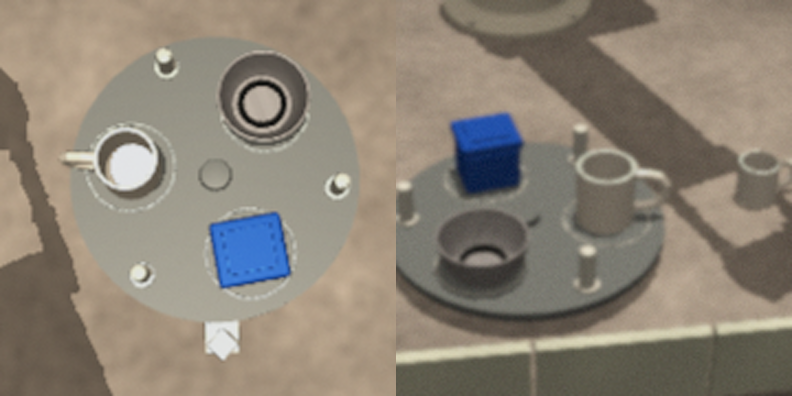

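Call:
move_arm(plan=[[[0.013,0.03,0,0,1],[0.027,0.062,0,0,0.5],[0.042,0.095,0,0,0.2],[0.056,0.13,0,0,0.2],[0.071,0.165,0,0,0.2],[0.086,0.2,0,0,0.2],[0.1,0.23,0.01,0,0.2],[0.1096,0.2485,0.018,0,0.2]]])

```text
clock: 8.92
position: [0.6613, -0.0128, 0.1908]
tcp_rot: [3.14, -0.001, -0.114]
wrist_force: [-0.1, 0.4, -0.1]
grip_width: 0.601
```

```bash
python3 -c "
from h import *
to(.661,-.005,.056,-6)"
```

```text
t 8.92 pos [ 0.6613 -0.0128  0.1908] rpy [ 1.7992e+02 -8.0000e-02 -6.5400e+00] q [-0.07  0.25  1.16 -0.    1.73  0.04] F [-0.1  0.4 -0.1] M [-0.01 -0.05  0.05] grip 0.601
dx dy dz spin -0.0012 -0.0077 0.1348 -0.54
```

Call:
move_arm(plan=[[[0,0,0.015,0,0.2],[0,0,0.03,0,0.2],[0,0,0.045,0,0.2],[0,0,0.06,0,0.2],[0,0,0.07,0,0.2],[0,0,0.07,0,0.2],[0,0,0.07,0,0.2],[0,0,0.07,0,0.2]]])

```text
clock: 9.58
position: [0.6613, -0.0084, 0.1216]
tcp_rot: [3.142, -0.002, -0.11]
wrist_force: [-1.3, 0.0, 0.1]
grip_width: 0.6
```

```bash
python3 -c "
from h import *
to(.661,-.005,.056,-6)
s=snap('top'); s2=snap('scene')
cv2.imwrite('pics/c8.png',np.hstack([cv2.resize(s['image'][120:300,170:350,::-1],None,fx=2.2,fy=2.2),cv2.resize(s2['image'][120:300,210:390,::-1],None,fx=2.2,fy=2.2)]))
"
```

```text
t 9.58 pos [ 0.6613 -0.0084  0.1216] rpy [ 1.80e+02 -9.00e-02 -6.33e+00] q [-0.06  0.27  1.27 -0.    1.61  0.05] F [-1.3  0.   0.1] M [ 0.02 -0.03 -0.01] grip 0.6
dx dy dz spin -0.0007 -0.0033 0.0656 -0.33
```

View pics/c8.png

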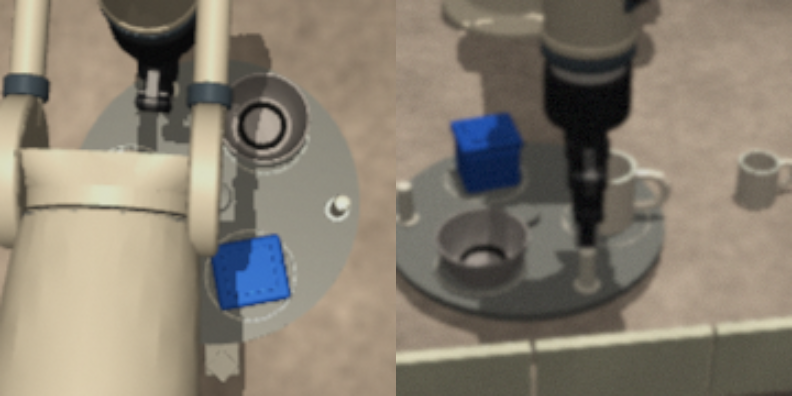

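Call:
move_arm(plan=[[[-0.0005,-0.003,0.01,0,0.2],[-0.0005,-0.003,0.022,0,0.2],[-0.0005,-0.003,0.034,0,0.2],[-0.0005,-0.003,0.046,0,0.2],[-0.0005,-0.003,0.056,0,0.2],[-0.0005,-0.003,0.062,0,0.2],[-0.0005,-0.003,0.064,0,0.2],[-0.0005,-0.003,0.064,0,0.2]]])

```text
clock: 10.35
position: [0.6603, -0.0051, 0.0552]
tcp_rot: [3.141, 0.002, -0.11]
wrist_force: [0.3, -0.4, 0.2]
grip_width: 0.598
```

Call:
move_arm(plan=[[[0,0,0,0,0],[0,0,0,0,-0.2],[0,0,0,0,-0.4],[0,0,0,0,-0.6],[0,0,0,0,-1],[0,0,0,0,-1],[0,0,0,0,-1],[0,0,0,0,-1]]], grip_force=20)

```text
clock: 11.02
position: [0.6607, -0.0053, 0.0571]
tcp_rot: [3.141, -0.0, -0.11]
wrist_force: [-4.0, -1.2, 6.1]
grip_width: 0.182
```

```bash
python3 -c "
from h import *
to(.661,-.005,.056,-6)
s=snap('top'); s2=snap('scene')
cv2.imwrite('pics/c9.png',np.hstack([cv2.resize(s['image'][120:300,170:350,::-1],None,fx=2.2,fy=2.2),cv2.resize(s2['image'][120:300,210:390,::-1],None,fx=2.2,fy=2.2)]))
"
```

```text
t 11.02 pos [ 0.6607 -0.0053  0.0571] rpy [ 1.7998e+02 -1.0000e-02 -6.3200e+00] q [-0.06  0.3   1.34 -0.    1.5   0.05] F [-4.  -1.2  6.1] M [-0.17  0.7   0.  ] grip 0.182
dx dy dz spin 0.0003 -0.0003 0.0011 -0.32
```

View pics/c9.png

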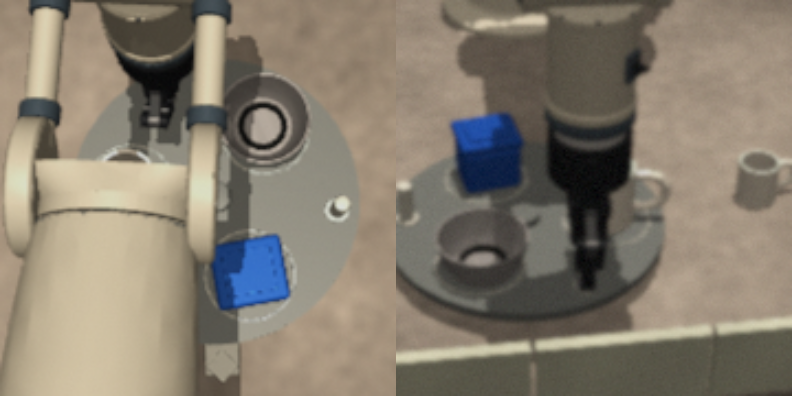

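```bash
cat > arc.py <<'E'
import sys
from h import *
H=np.array([float(sys.argv[1]),float(sys.argv[2])]);o=get_obs(); p=o['position'][:2]; a=o['tcp_rot'][2]
v=p-H; t0=np.arctan2(v[1],v[0]); print('clock',o['clock'],'pos',o['position'].round(4),'r',np.hypot(*v).round(4),'th',np.degrees(t0).round(2),'F',o['wrist_force'].round(1),'yaw',np.degrees(a).round(2),'grip',o['grip_width'].round(3))
u=np.array([np.cos(t0),np.sin(t0)]); F=o['wrist_force'][:2]; print('Frad',round(F@u,2),'Ftan',round(F@[-u[1],u[0]],2))
for d in eval(sys.argv[3]):
    t=t0+np.radians(d); q=H+.122*np.array([np.cos(t),np.sin(t)])-p
    print([round(float(np.cos(a)*q[0]+np.sin(a)*q[1]),4),round(float(np.sin(a)*q[0]-np.cos(a)*q[1]),4),0,0,-1])
E
python3 arc.py .5484 -.0516 '[.5,2,5,9,13,17,20,21]'
```

```text
Traceback (most recent call last):
  File "arc.py", line 4, in <module>
    v=p-H; t0=np.arctan2(v[1],v[0]); print('clock',o['clock'],'pos',o['position'].round(4),'r',np.hypot(*v).round(4),'th',np.degrees(t0).round(2),'F',o['wrist_force'].round(1),'yaw',np.degrees(a).round(2),'grip',o['grip_width'].round(3))
                                                                                                                                                                                                                    ^^^^^^^^^^^^^^^^^^^^^
AttributeError: 'float' object has no attribute 'round'
```

```bash
sed -i "s/o\['grip_width'\].round(3)/round(float(o['grip_width']),3)/" arc.py
python3 arc.py .5484 -.0516 '[.5,2,5,9,13,17,20,21]'
```

```text
clock 11.1167 pos [ 0.6607 -0.0053  0.0571] r 0.1215 th 22.41 F [-3.7 -1.2  4.9] yaw -6.32 grip 0.182
Frad -3.9 Ftan 0.33
[-0.0001, -0.0012, 0, 0, -1]
[-0.0016, -0.004, 0, 0, -1]
[-0.0051, -0.0094, 0, 0, -1]
[-0.01, -0.0163, 0, 0, -1]
[-0.0155, -0.0228, 0, 0, -1]
[-0.0214, -0.029, 0, 0, -1]
[-0.026, -0.0333, 0, 0, -1]
[-0.0277, -0.0347, 0, 0, -1]
```

Call:
move_arm(plan=[[[-0.001,-0.001,0,0,-1],[-0.0025,-0.004,0,0,-1],[-0.006,-0.009,0,0,-1],[-0.011,-0.016,0,0,-1],[-0.0165,-0.0225,0,0,-1],[-0.022,-0.0285,0,0,-1],[-0.027,-0.033,0,0,-1],[-0.0285,-0.034,0,0,-1]]])

```text
clock: 11.78
position: [0.6359, 0.0324, 0.0571]
tcp_rot: [3.141, -0.001, -0.11]
wrist_force: [-1.6, -2.5, 5.3]
grip_width: 0.178
```

```bash
python3 arc.py .5484 -.0516 '[1,3,6,10,14,18,22,25]'; python3 -c "
from h import *
s=snap('top'); s2=snap('scene')
cv2.imwrite('pics/c10.png',np.hstack([cv2.resize(s['image'][120:300,170:350,::-1],None,fx=2.2,fy=2.2),cv2.resize(s2['image'][120:300,210:390,::-1],None,fx=2.2,fy=2.2)]))
"
```

```text
clock 11.7833 pos [0.6359 0.0324 0.0571] r 0.1213 th 43.85 F [-1.6 -2.5  5.3] yaw -6.29 grip 0.178
Frad -2.89 Ftan -0.75
[-0.0012, -0.0019, 0, 0, -1]
[-0.0045, -0.0045, 0, 0, -1]
[-0.0098, -0.0082, 0, 0, -1]
[-0.017, -0.0127, 0, 0, -1]
[-0.0245, -0.0167, 0, 0, -1]
[-0.0323, -0.0201, 0, 0, -1]
[-0.0403, -0.023, 0, 0, -1]
[-0.0464, -0.0248, 0, 0, -1]
```

View pics/c10.png

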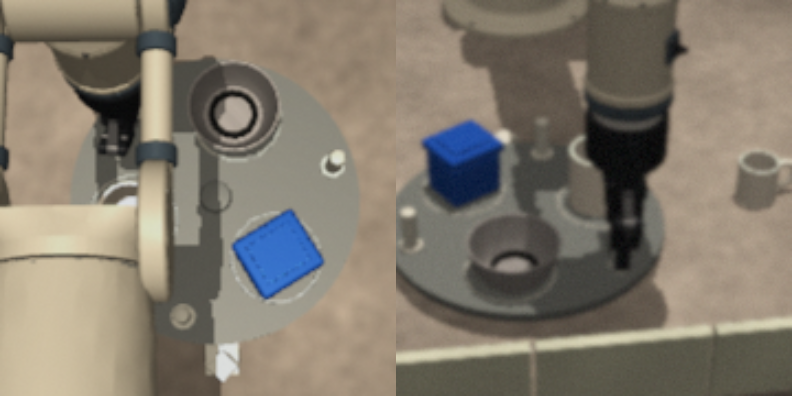

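Call:
move_arm(plan=[[[-0.0015,-0.001,0,0,-1],[-0.005,-0.0035,0,0,-1],[-0.0105,-0.007,0,0,-1],[-0.0175,-0.0117,0,0,-1],[-0.025,-0.0157,0,0,-1],[-0.0328,-0.019,0,0,-1],[-0.0407,-0.022,0,0,-1],[-0.0467,-0.024,0,0,-1]]])

```text
clock: 12.55
position: [0.5922, 0.0614, 0.0571]
tcp_rot: [3.142, -0.002, -0.11]
wrist_force: [-0.4, -3.1, 6.2]
grip_width: 0.179
```

```bash
python3 arc.py .5484 -.0516 '[4,8,12,16,20,24,26,27]'
```

```text
clock 12.55 pos [0.5922 0.0614 0.0571] r 0.1212 th 68.82 F [-0.4 -3.1  6.2] yaw -6.29 grip 0.179
Frad -3.01 Ftan -0.78
[-0.0081, -0.0027, 0, 0, -1]
[-0.0165, -0.004, 0, 0, -1]
[-0.025, -0.0047, 0, 0, -1]
[-0.0335, -0.0048, 0, 0, -1]
[-0.042, -0.0044, 0, 0, -1]
[-0.0505, -0.0033, 0, 0, -1]
[-0.0547, -0.0026, 0, 0, -1]
[-0.0567, -0.0022, 0, 0, -1]
```

Call:
move_arm(plan=[[[-0.006,-0.001,0,0,-1],[-0.014,-0.002,0,0,-1],[-0.0225,-0.003,0,0,-1],[-0.031,-0.0033,0,0,-1],[-0.0395,-0.003,0,0,-1],[-0.048,-0.002,0,0,-1],[-0.054,-0.0012,0,0,-1],[-0.0565,-0.0007,0,0,-1]]])

```text
clock: 13.22
position: [0.5359, 0.069, 0.0571]
tcp_rot: [-3.14, -0.002, -0.109]
wrist_force: [0.6, 0.4, 6.0]
grip_width: 0.18
```

```bash
python3 arc.py .5484 -.0516 '[1,3,6,10,14,18,20,21,23,25,25.5]'; python3 -c "
from h import *
s=snap('top'); s2=snap('scene')
cv2.imwrite('pics/c11.png',np.hstack([cv2.resize(s['image'][130:310,170:350,::-1],None,fx=2.2,fy=2.2),cv2.resize(s2['image'][120:300,210:390,::-1],None,fx=2.2,fy=2.2)]))
"
```

```text
clock 13.2167 pos [0.5359 0.069  0.0571] r 0.1212 th 95.93 F [0.6 0.4 6. ] yaw -6.27 grip 0.18
Frad 0.37 Ftan -0.67
[-0.0022, -0.0003, 0, 0, -1]
[-0.0064, 0.0007, 0, 0, -1]
[-0.0125, 0.0026, 0, 0, -1]
[-0.0205, 0.0055, 0, 0, -1]
[-0.0282, 0.009, 0, 0, -1]
[-0.0358, 0.013, 0, 0, -1]
[-0.0394, 0.0152, 0, 0, -1]
[-0.0412, 0.0164, 0, 0, -1]
[-0.0447, 0.0188, 0, 0, -1]
[-0.0481, 0.0213, 0, 0, -1]
[-0.049, 0.0219, 0, 0, -1]
```

View pics/c11.png

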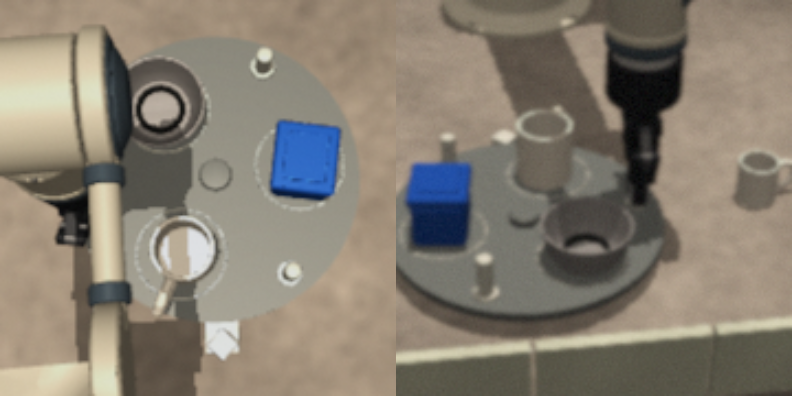

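Call:
move_arm(plan=[[[-0.002,0.0005,0,0,-1],[-0.006,0.0015,0,0,-1],[-0.0125,0.0033,0,0,-1],[-0.0203,0.0062,0,0,-1],[-0.028,0.0097,0,0,-1],[-0.0345,0.013,0,0,-1],[-0.0382,0.015,0,0,-1],[-0.039,0.0155,0,0,-1]]])

```text
clock: 13.98
position: [0.4955, 0.0576, 0.0571]
tcp_rot: [-3.14, -0.001, -0.11]
wrist_force: [0.8, 2.5, 5.7]
grip_width: 0.186
```

```bash
python3 arc.py .5484 -.0516 '[1,3,4,5,6,7]'; python3 look.py c12.png '(.465,-.045)'
```

```text
clock 13.9833 pos [0.4955 0.0576 0.0571] r 0.1214 th 115.86 F [0.8 2.5 5.7] yaw -6.28 grip 0.186
Frad 1.84 Ftan -1.83
[-0.0021, 0.0006, 0, 0, -1]
[-0.0056, 0.003, 0, 0, -1]
[-0.0074, 0.0043, 0, 0, -1]
[-0.0091, 0.0055, 0, 0, -1]
[-0.0108, 0.0068, 0, 0, -1]
[-0.0124, 0.0082, 0, 0, -1]
t 13.98 pos [0.4955 0.0576 0.0571] rpy [-1.7989e+02 -8.0000e-02 -6.2800e+00] q [ 0.05 -0.13  1.8   0.    1.47  0.16] F [0.8 2.5 5.7] M [ 0.32  0.02 -0.03] grip 0.186
dx dy dz spin 0.1713 0.0432 -0.1329 -0.28
top rim [ 0.4655 -0.0482  0.0277] 179
  rel hub 0.08298057868646294 177.67969952340965
  handle 69 176.67007085130916 0.06418666798880966
  knob? [ 0.6694 -0.0608  0.0732] 47 -4.3
  knob? [0.6351 0.0328 0.0687] 38 44.2
  knob? [ 0.4797 -0.1515  0.0734] 48 -124.5
scene rim [ 0.4668 -0.0499  0.0278] 129
  rel hub 0.08160319459258378 178.8097658725678
  handle 7 176.6309831725629 0.05274544399838673
  knob? [ 0.483  -0.1533  0.0718] 33 -122.7
  knob? [0.6173 0.0442 0.069 ] 64 54.3
  knob? [ 0.6151 -0.1466  0.072 ] 37 -54.9
  knob? [ 0.6734 -0.0625  0.0718] 51 -5.0
```

View pics/c12.png

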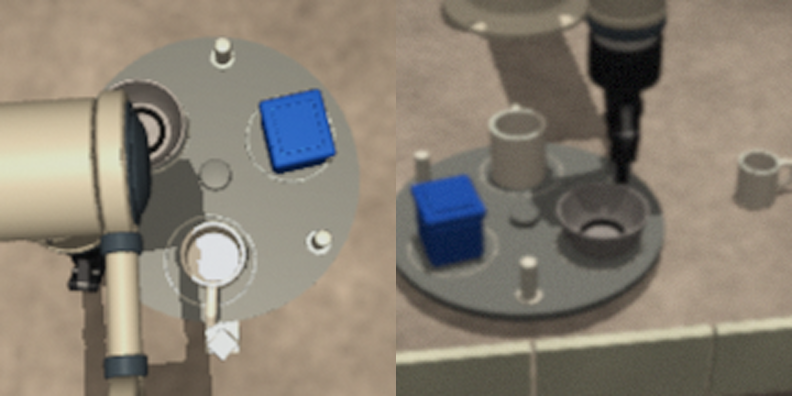

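Run:
```python
from meas import *
P=np.array([(.5338,-.1719),(.6694,-.0608),(.6600,-.0043),(.4516,.0214),(.4797,-.1515)]);print(circ(P))
P=np.array([(.537,-.1738),(.6734,-.0625),(.6638,-.0059),(.4551,.0200),(.483,-.1533)]);print(circ(P))
for c in ('top','scene'):
    s=snap(c); W=cloud(s); z=W[...,2]
    k=(np.hypot(W[...,0]-.3825,W[...,1]+.0575)<.03)&(z>.018)&(z<.036)&(W[...,0]<.4)
    print(c,W[k].mean(0),((W[k].min(0)+W[k].max(0))/2),k.sum())
    for r in viewer.place_of(c,'mark'): print(r['score'],r['point'],atz(s,r['point'],.03))
    for r in viewer.place_of(c,'cup_seat'): print('seat',r['score'],r['point'],atz(s,r['point'],.03))
    im=s['image']; 
    p=proj(s,(.44,-.055,.03)); x,y=p.astype(int); cv2.imwrite(f'pics/m_{c}.png',cv2.resize(im[y-45:y+55,x-50:x+50,::-1],None,fx=5,fy=5,interpolation=cv2.INTER_CUBIC)); print(x,y)
```

```text
[ 0.54842817 -0.05158692  0.12124485]
[ 0.55206588 -0.05329121  0.12151733]
top [ 0.38333687 -0.05540943  0.02542623] [ 0.38373642 -0.05592569  0.02523205] 105
0.74 [272.8, 283.2] [ 0.38848759 -0.06090783  0.03      ]
0.61 [261.9, 247.9] [ 0.46409213 -0.03883338  0.03      ]
0.47 [370.9, 223.2] [ 0.5132371  -0.27918362  0.03      ]
269 258<stdin>:7: RuntimeWarning: Mean of empty slice.
  ret = um.true_divide(
Traceback (most recent call last):
ValueError: zero-size array to reduction operation minimum which has no identity
```

View pics/m_top.png

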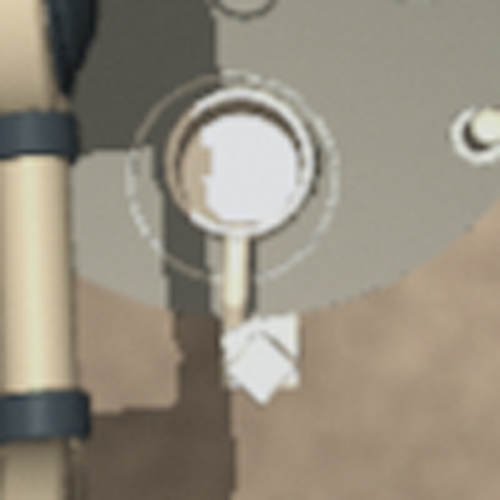

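Call:
move_arm(plan=[[[-0.001,0.0003,0,0,-1],[-0.003,0.0013,0,0,-1],[-0.0055,0.0027,0,0,-1],[-0.008,0.0043,0,0,-1],[-0.0097,0.0055,0,0,-1],[-0.0105,0.006,0,0,-1],[-0.0105,0.006,0,0,-1],[-0.0105,0.006,0,0,-1]]])

```text
clock: 14.95
position: [0.485, 0.0521, 0.0571]
tcp_rot: [-3.141, -0.002, -0.11]
wrist_force: [-0.5, -1.5, 6.2]
grip_width: 0.182
```

```bash
python3 arc.py .5484 -.0516 '[-1,-.5,.5,1]'; python3 look.py c13.png '(.465,-.05)'
python3 - <<'E'
from meas import *
s=snap('top')
p=proj(s,(.44,-.055,.03)); x,y=p.astype(int); cv2.imwrite('pics/m2.png',cv2.resize(s['image'][y-75:y+45,x-60:x+60,::-1],None,fx=5,fy=5,interpolation=cv2.INTER_CUBIC))
E
```

```text
clock 14.95 pos [0.485  0.0521 0.0571] r 0.1215 th 121.43 F [-0.5 -1.5  6.2] yaw -6.3 grip 0.182
Frad -0.98 Ftan 1.19
[0.0014, -0.0016, 0, 0, -1]
[0.0006, -0.001, 0, 0, -1]
[-0.0011, 0.0003, 0, 0, -1]
[-0.0019, 0.001, 0, 0, -1]
t 14.95 pos [0.485  0.0521 0.0571] rpy [-1.7998e+02 -1.2000e-01 -6.3000e+00] q [ 0.04 -0.16  1.83  0.    1.47  0.15] F [-0.5 -1.5  6.2] M [-0.23 -0.03  0.03] grip 0.182
dx dy dz spin 0.1811 0.0364 -0.1329 -0.3
top rim [ 0.4655 -0.0563  0.0277] 181
  rel hub 0.08303923751977776 -176.7465033789241
  handle 67 -178.0061928365467 0.06442785310466696
  knob? [ 0.6699 -0.0492  0.0731] 45 1.1
  knob? [0.6221 0.0467 0.0689] 45 53.1
  knob? [ 0.4898 -0.1578  0.0737] 49 -118.9
scene rim [ 0.4668 -0.0578  0.0278] 123
  rel hub 0.08179971147871008 -175.63807091316178
  handle 7 -176.99029469528338 0.055072732587006644
  knob? [ 0.4932 -0.16    0.0718] 39 -117.0
  knob? [0.604  0.0516 0.0684] 61 61.7
  knob? [ 0.6128 -0.1457  0.0716] 63 -55.6
  knob? [ 0.674  -0.051   0.0717] 47 0.3
```

View pics/m2.png

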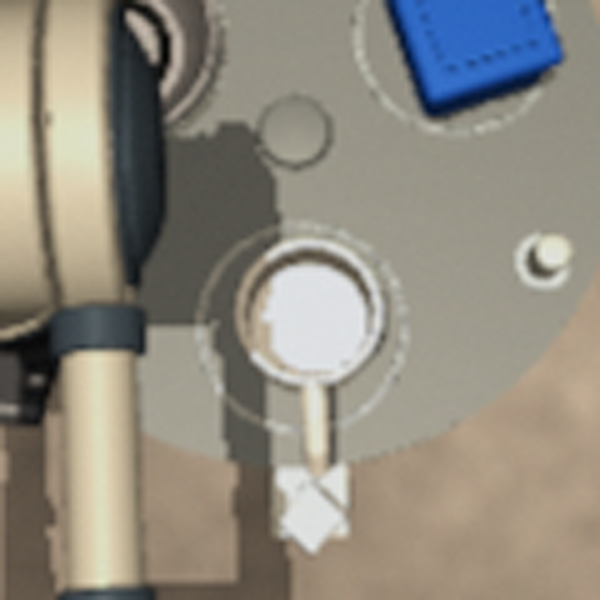

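View pics/c13.png

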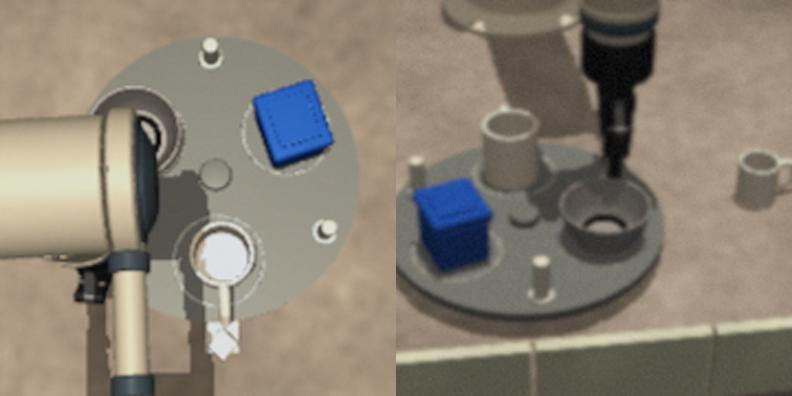

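Call:
move_arm(plan=[[[0,0,0,0,-1],[0,0,0,0,-1],[0,0,0,0,-1],[0,0,0,0,-1],[0,0,0,0,-1],[0,0,0,0,-1],[0,0,0,0,-1],[0,0,0,0,-1]]])

```text
clock: 15.77
position: [0.485, 0.0521, 0.0571]
tcp_rot: [-3.141, -0.002, -0.11]
wrist_force: [-0.5, -1.1, 6.2]
grip_width: 0.18
```

```bash
python3 arc.py .5484 -.0516 '[]'; python3 look.py c14.png '(.465,-.055)' | grep -v t\ 1
python3 - <<'E'
from workcell import job
print(job.close_job())
E
```

```text
clock 15.7667 pos [0.485  0.0521 0.0571] r 0.1216 th 121.43 F [-0.5 -1.1  6.2] yaw -6.3 grip 0.18
Frad -0.69 Ftan 1.01
dx dy dz spin 0.1811 0.0365 -0.1329 -0.3
top rim [ 0.4654 -0.0563  0.0278] 181
  rel hub 0.08309244821820028 -176.7527604705231
  handle 68 -177.9681742498997 0.0706032048134046
  knob? [ 0.6699 -0.0492  0.0733] 45 1.1
  knob? [0.6219 0.0471 0.0687] 48 53.3
  knob? [ 0.49   -0.1578  0.0733] 48 -118.8
scene rim [ 0.4673 -0.0581  0.028 ] 126
  rel hub 0.08134130677498823 -175.44143048010218
  handle 7 -177.3660077228255 0.056094032710071955
  knob? [ 0.4928 -0.1599  0.0716] 38 -117.2
  knob? [0.6044 0.0518 0.0687] 59 61.5
  knob? [ 0.6121 -0.146   0.0716] 64 -56.0
  knob? [ 0.674  -0.051   0.0721] 45 0.3
the job is handed in; nothing more can be done
None
```

I twisted the larger white cup about 71° in place until its handle pointed outward. Then I gripped knob_a, turned the plate about 98° to the pointer, and handed in at about 16 s (limit 67 s), still gripping the knob.

**Final position (top camera):**

| Item | Direction from the hub |
|---|---|
| Pointer | about 182.0° |
| Cup handle (direction it points) | about 182.0° |
| Cup centre | about 183.2° |
| Cup's place on the plate | about 181.2° |

- **Cup:** upright, well inside its ring, and about 3–4 mm off the centre of its place. It was already about that far off before I touched it.
- **Grip:** the jaws measured about 15 mm on the 16 mm knob, the horizontal force was about 1 N, and the arm held still over the last 0.8 s.
- **Other items:** the bowl and container stayed upright in their rings through the last pictures. The arm never went near the churner or whistle, but I did not re-measure them.
- **Disagreement:** the two cameras differ by 2–4 mm. The scene camera puts the cup at about 184.5°, but only against the hub position found with the top camera. It saw too little of the handle (7 pixels) to check its direction, so I went by the top camera.

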